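# Blank off a cylinder head and snap its port guard shut

### The job

Close up the cylinder head for storage: first press all three blanking caps fully home in the tilted port face, while the hinged guard stays open, then swing the guard down over them and press its free edge until the catch snaps and holds it shut. Leave the other things on the bench where they are and standing, and let go at the end.

Things in the scene. Friction and masses are not known exactly. Their poses are not given: they have to be found in the camera images.
- stand: cylinder head on a fixed stand, 300 mm along y (y points roughly back to the robot), 190 mm along x. Origin: bench level under the middle of the port face, z up. The flat alloy port face is tilted 35 degrees, looking up and to the stand's -x side (right and somewhat away from the robot); its middle is 110 mm up. A catch block 50 mm wide stands at the middle of its low edge, 35 mm above the face
- cap_near_top (a point): middle of the flat top of the black cap at the end of the row nearest the robot (three, 85 mm apart); z points out of the port face (35 degrees from vertical), x up the slope, y along the row. Flange 66 mm across, 8 mm thick, with a flat boss 40 mm across whose top is this point, 14.5 mm above the face when home, up to 28.5 mm when proud
- cap_near (a joint): how far the cap at the end of the row nearest the robot is pressed in, along the face normal: 0 = 14 mm proud, 0.014 m = fully home (flange on the face). It stays where it is left and takes about 8 N to move
- cap_middle_top (a point): middle of the flat top of the black cap at the middle of the row (three, 85 mm apart); z points out of the port face (35 degrees from vertical), x up the slope, y along the row. Flange 66 mm across, 8 mm thick, with a flat boss 40 mm across whose top is this point, 14.5 mm above the face when home, up to 28.5 mm when proud
- cap_middle (a joint): how far the cap at the middle of the row is pressed in, along the face normal: 0 = 14 mm proud, 0.014 m = fully home (flange on the face). It stays where it is left and takes about 8 N to move
- cap_far_top (a point): middle of the flat top of the black cap at the end of the row farthest from the robot (three, 85 mm apart); z points out of the port face (35 degrees from vertical), x up the slope, y along the row. Flange 66 mm across, 8 mm thick, with a flat boss 40 mm across whose top is this point, 14.5 mm above the face when home, up to 28.5 mm when proud
- cap_far (a joint): how far the cap at the end of the row farthest from the robot is pressed in, along the face normal: 0 = 14 mm proud, 0.014 m = fully home (flange on the face). It stays where it is left and takes about 8 N to move
- guard_hinge (a point): hinge line of the port guard (middle of its length, fixed to the stand, 85 mm up the slope from the middle of the cap row, 24 mm off the face); axes as for the caps: z out of the face, x up the slope, y along the hinge
- guard (a joint): angle (rad) of the hinged guard, a clear panel with a steel rim, 270 mm along the hinge by 148 mm, 5 mm thick: 0 = shut, parallel to the face over the caps, held by the catch; 1.57 = straight out of the face, leaning over the caps. Stiff: it stays where it is left. The spring catch stops it at about 0.1 (edge 15 mm short); 10 to 15 N on its free edge snaps it past
- guard_edge (a point): point on the guard's outer face (the side away from the caps), halfway along and 13 mm in from its free edge, 135 mm from the hinge; z axis out of the outer face, x towards the hinge
- spanner: loose steel spanner, 180 mm, lying on the bench on the low side of the stand; origin under its middle
- tin: loose low round brass tin with a white lid, 72 mm across, 45 mm high; origin under its middle
- valve1: loose steel engine valve standing on its 38 mm head, 105 mm high, behind the high side of the stand; origin under its middle, z up the stem
- valve2: another such valve
- sprayer: loose pressure spray bottle, 92 mm across, 226 mm high; origin under its middle
- drill: loose cordless drill lying on its side, about 180 by 165 mm, 62 mm high; origin under its barrel

How it is judged:
By the outcome, as a careful person would: the job done as asked, in the order asked, and still so for the second after the job is handed in, with the robot touching nothing.
It also fails if it takes over 51 s, if anything falls off the work surface, if the arm or the gripper's body presses on something with over 40 N, if the wrist force passes 120 N, or if a joint passes its speed limit or range.

### The arm

A 6-joint arm with a two-finger parallel gripper is mounted at the origin on the work surface. World frame = base frame: x ahead of the robot, y to its left, z up, the work surface at z = 0. Lengths are in m, angles in rad, forces in N, time in s.
With the tool pointing down it reaches from about 0.375 to 0.75 m from the base axis. Payload 9 kg.
Tool frame: the origin (TCP) lies at the centre of the arm's flange, where the gripper is bolted on; the fingertips stand 173 mm ahead of it and the grasp point (between the pads) lies 155 mm ahead of it; z points along the fingers, y is the line along which they close (so a half turn about z gives the same grasp; the last joint's range is limited). The gripper opens to 85 mm and grips with 20 to 120 N. Pads are 22 mm wide; open, the fingers measure 114 mm over their backs; the gripper's body (76 mm by 85 mm) begins 54 mm behind the grasp point. The pads swing forward as they close: fully open they stand 13 mm farther back than shut.
Start: joints at [-1.451, 0.104, 0.097, 1.564, 0, 1.353], TCP at [0.199, -0.566, 0.405] pointing down, gripper open.
Joint ranges: [-2.99, 2.99], [-0.84, 1.86], [-1.1, 1.16], [-1.84, 2.11], [-1.51, 1.56], [-3.14, 3.14]. Speed limits (rad/s): [2.22, 2.22, 2.57, 3.14, 3.14, 3.14].

### API

Orientations are given as a 3x3 rotation matrix whose columns are the frame's x, y, z axes.
In Python, from bench import arm gives the robot as it stands.
- The arm moves only by the shell command python3 -m crank 'ROWS' [FORCE]. ROWS is JSON, a list of rows, each a list of 7 numbers: the shift along the tool's x, y, z scaled (see below), then the turn, a rotation vector about the tool's x, y, z scaled (see below), then the opening, from -1 (shut) to 1 (fully open). A call has exactly 5 rows; each row shifts and turns the commanded pose from where the row before left it, along the tool's axes as they then stand; what a row does not reach is not made up. The controller multiplies each number of a shift by 0.2 m and each number of a turn by 60 degrees. A row lasts 1/10 s, in which the tool goes at most 50 mm and 8.59 degrees, less where a joint would pass 70% of its speed; a pose out of reach is approached as far as the arm can. A call with a number of a shift or a turn outside -1 to 1 is refused whole. A call with a gripper value outside its range is refused whole. The fingers move at their own pace and stop on an object; FORCE is the grip in N (left out, the last holds). Time passes only in rows, so rows that do not move let the fingers close, or fill a call up. It gives the time, the measured TCP pose, the force, the opening and the grip force at its end, in the units of the state.
- arm.state(): the state, without advancing time (a new reading comes with each control period).
- arm.camera(name): name is "scene" or "top" or "wrist"; returns (picture, depth): 400x640x3 uint8, blue, green, red; 400x640 float32, m along the optical axis (not along the pixel's ray), 0 where there is no reading.
- arm.calibration(name): a dict with "fov_y" (degrees; the focal length in pixels is half the picture's height over the tangent of half this angle, whatever the lens; pixels are square), "cx", "cy" (the principal point, pixels), "k1" (the pictures are not rectified: a ray, as slopes to the right and down, at radius r is drawn at 1 + k1 r^2 times it, then the intrinsics apply), "eye" and "rotation" of the camera in the world. Camera axes: x right, y down, z forward; pixel columns grow to the right and rows downward; lengths in m; the calibration is good to about 2 mm. A picture is of the moment at which its call begins: read the wrist's pose just before it. calibration takes no time and is no camera call; for the wrist camera it gives the pose at the moment of the call.
- arm.sign_off(): hands the job in; it is judged then, once.
The state is a dict: "time_s": time; "joint_pos": joint angles; "joint_velocities": joint speeds; "joint_efforts": joint torques, N m; "ee_pos": TCP position; "tcp_rot": TCP orientation; "ft_force": force on the tool from outside, world axes, zero at the start; "torque": the same for the moment, N m; "grip_width": opening from 0.0 (shut) to 1.0 (fully open); "finger_force": force on a finger pad.
Only numpy, scipy, OpenCV 4.12 (cv2) and the standard library are available. Lean on these libraries where they do the work, as an engineer would, in place of code of your own. Each camera call takes 0.05 s, during which the arm holds its last target. There are 200 camera calls.

## Working session

There is one attempt and no reset: what is moved stays moved. The work goes in short steps, Python scripts to look and compute and a shell command to move; the robot and the scene stay as the last step left them, time stands still between calls to the robot, and variables do not carry over. Pictures are saved under pics/ and viewed, at most 10 in all, crops included, and the job is handed in when it is done.

```bash
ls; mkdir -p pics; python3 - <<'E'
from bench import arm
import cv2
for n in("scene","top"):
    p,d=arm.camera(n);cv2.imwrite(f"pics/{n}0.png",p);c=arm.calibration(n);print(n,c,(d>0).mean())
s=arm.state();print(s)
E
```

```text
pics
scene {'fov_y': 52.80117003592267, 'cx': 318.5983297378323, 'cy': 204.14506362729003, 'k1': -0.01321431927948228, 'eye': array([0.43519238, 0.34602453, 1.0979562 ]), 'rotation': array([[-0.91874298, -0.36789029,  0.14341573],
       [-0.39480689,  0.86162674, -0.31894652],
       [-0.0062335 , -0.3496514 , -0.93685914]])} 0.9959375
top {'fov_y': 57.637329221652905, 'cx': 323.8939380220408, 'cy': 197.1337268993587, 'k1': -0.06662684172979455, 'eye': array([0.50257712, 0.03666536, 1.02710963]), 'rotation': array([[ 0.01258491, -0.99739078,  0.07108628],
       [-0.99990395, -0.0129657 , -0.00489788],
       [ 0.00580678, -0.07101781, -0.99745815]])} 0.99598046875
{'time_s': 0.1, 'joint_pos': array([-1.45067626e+00,  1.04650266e-01,  9.65650452e-02,  1.56392166e+00,
       -6.36123991e-06,  1.35308275e+00]), 'joint_velocities': array([ 0.00068818, -0.00349249,  0.00283798,  0.00020752,  0.00122194,
        0.00038411]), 'joint_efforts': array([ 7.33954104e-03, -5.58213294e+01,  5.04714489e+01,  1.30221309e-02,
       -1.68313350e-04, -1.83472650e-06]), 'ee_pos': array([ 0.19885504, -0.56598656,  0.40400363]), 'tcp_rot': array([[ 9.43474923e-01,  3.31443883e-01, -1.51378174e-04],
       [ 3.31443819e-01, -9.43474193e-01,  1.20107194e-03],
       [ 2.55266548e-04, -1.18335462e-03, -9.99999267e-01]]), 'ft_force': array([ 0.03688544,  0.23975874, -0.73452266]), 'torque': array([ 0.00888105,  0.0028594 , -0.00863935]), 'finger_force': 0.0, 'grip_width': 1.0033336029122517}
```

View pics/scene0.png

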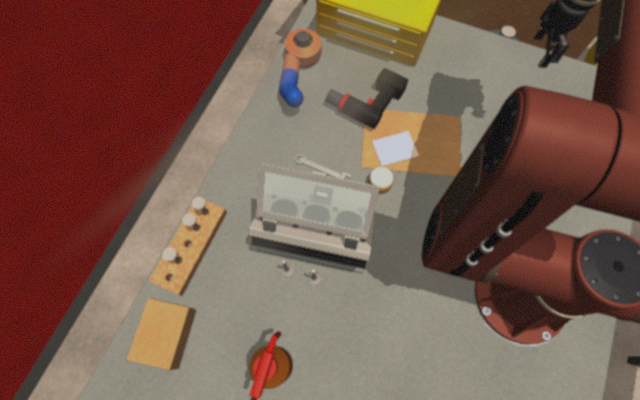

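View pics/top0.png

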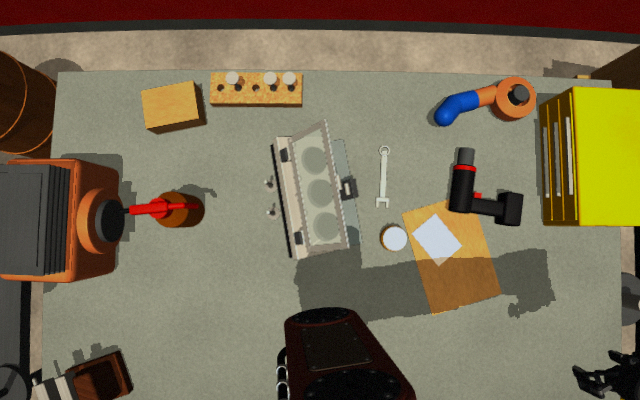

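```bash
cat > h.py <<'E'
import numpy as np,cv2
from bench import arm
def K(c):
    f=200/np.tan(np.radians(c["fov_y"])/2);return f
def rays(c,uv):
    "unit-depth rays in camera axes for pixels"
    f=K(c);m=np.array([[f,0,c["cx"]],[0,f,c["cy"]],[0,0,1]])
    uv=np.asarray(uv,float).reshape(-1,2);d=(uv-[c["cx"],c["cy"]])/f;s=d.copy()
    for _ in range(20): s=d/(1+c["k1"]*(s**2).sum(1,keepdims=True))
    return np.c_[s,np.ones(len(s))]
def cloud(c,d):
    v,u=np.mgrid[:400,:640];r=rays(c,np.c_[u.ravel(),v.ravel()])
    return (c["eye"]+(r*d.reshape(-1,1))@c["rotation"].T).reshape(400,640,3)
def proj(c,P):
    q=(np.asarray(P)-c["eye"])@c["rotation"];s=q[:,:2]/q[:,2:];s=s*(1+c["k1"]*(s**2).sum(1,keepdims=True))
    return s*K(c)+[c["cx"],c["cy"]]
E
python3 - <<'E'
from h import *
np.set_printoptions(precision=3,suppress=True)
for n,b in(("top",(255,105,375,275)),("scene",(235,150,395,290))):
    p,d=arm.camera(n);c=arm.calibration(n);P=cloud(c,d);np.save(n+"0.npy",P)
    x0,y0,x1,y1=b
    im=cv2.resize(p[y0:y1,x0:x1],None,fx=4,fy=4,interpolation=cv2.INTER_CUBIC)[:,:400*2]
    z=P[y0:y1,x0:x1,2];zc=cv2.applyColorMap(np.uint8(np.clip(z/0.3,0,1)*255),cv2.COLORMAP_JET)
    cv2.imwrite(f"pics/{n}1.png",np.hstack([im,cv2.resize(zc,None,fx=2,fy=2,interpolation=0) if 0 else im[:,:0]]))
    print(n); print(np.round(P[y0:y1:8,x0:x1:8,2]*1000).astype(int))
E
```

```text
top
[[  13   13   17   13   13   18   -1    4   -2   -1    2    2    1    1
    -3]
 [   2    3   -1    0   -2    1   -2   -1    3    1   -3   -1    1    0
     2]
 [   2   -2   -2    1    0    0   -2   -1    3    1    0    2    2    1
    -3]
 [  -1   -2   -1   -1   -5   -1   -2  261  279  291    1    1    1   -3
    -1]
 [  -2    0    2  163  149  212  233  253  273  291   -2   -1   -3    3
     1]
 [   0    2  101  164  151  206  228  250  271  291   11    9   -1    1
     0]
 [  -3    0   -4  167  183  201  225  246  265  287    9   13    4    0
     3]
 [   0    0    0  162  177  197  223  242  261  283   16    9   -2    1
     2]
 [   3    1   -2  152  155  196  219  239  258  280   13   10    2    0
     0]
 [   3   -3   -3  149  157  193  213  236  258  275  293   12    1    1
    -1]
 [   0    1   17  111  157  189  209 1027  252  271  292   66   92    1
    -1]
 [   2    0    2  102  161  151  208  226  248  271  288   62   89    1
     1]
 [   1    2   -1   98  163  150  203  225  245  266  285   12   12    0
    -3]
 [   0    0    7   -1  159  153  198  220  240  261  281
[... 1861 characters left out ...]
2  158  165  160  160  153  149  150
   185  185  186  132   -1   -3]
 [   0    1   -2  102   99  110  108  119  118  148  155  155  162  160
   171  171  151   -4   -1    2]
 [  -3    3    0   -1    1    6   10   11   98   98  109  105  122  145
   151  154  161   -1    2    2]
 [   4   -1    2   -1    1    1  103    3   -1   -1    9   14  100  102
   111  109  116   -1   -2    2]
 [   1    0    0    0    2   -1   12    5    0   -1    4    0   -5    1
     1   12    0   -2   -2    0]
 [  -2   -2   -2   -2    1   -1    0    1    0    2   20   -1   -2   -4
     3    0    1    2    2   -4]
 [  -1    0    0    1    0    0    3    2    0    3    0    0   -1    2
    -2    1   -2    3    3    2]]
```

View pics/top1.png

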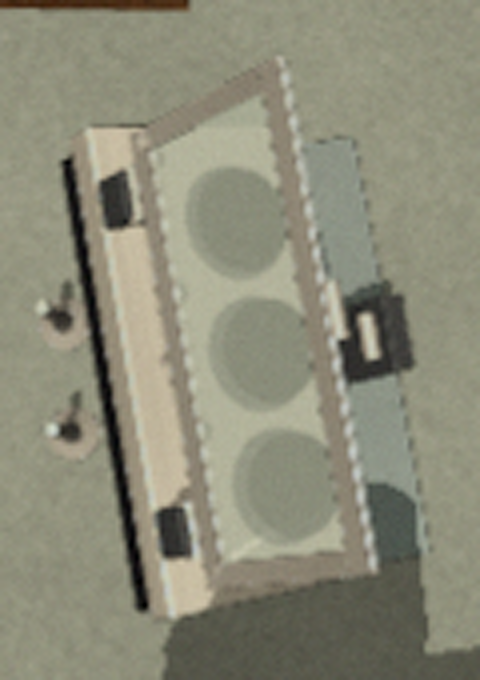

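View pics/scene1.png

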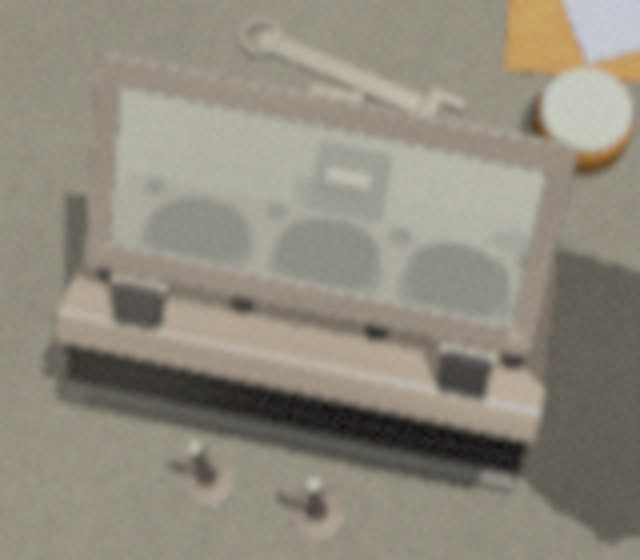

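```bash
cat > fit.py <<'E'
from h import *
np.set_printoptions(precision=4,suppress=True)
def guard():
    out=[]
    for n in("top","scene"):
        P=np.load(n+"0.npy")
        m=(P[...,2]>.183)&(P[...,2]<.31)&(abs(P[...,0]-.53)<.2)&(abs(P[...,1]-.03)<.2)
        Q=P[m]
        for t in(.03,.01,.006,.005):
            c=Q.mean(0);nv=np.linalg.svd(Q-c,full_matrices=False)[2][2];nv*=np.sign(nv[2]);Q=Q[abs((Q-c)@nv)<t]
        y=np.cross(nv,[0,0,1]);y/=np.linalg.norm(y);y*=-np.sign(y[0])  # towards robot
        u=np.cross(y,nv);u*=np.sign(u[2])
        a=(Q-c)@y;b=(Q-c)@u;h=(.178-c[2])/u[2];hp=c+h*u
        ext=np.percentile(a,[0,.5,99.5,100]);print(n,len(Q),"n",nv,"y",y,"yaw",np.degrees(np.arctan2(y[1],y[0])),"elev",np.degrees(np.arcsin(u[2])),"len",ext,"up",np.percentile(b-h,[.5,99.5]))
        print(" hinge pt mid", hp+y*(ext[1]+ext[2])/2)
guard()
E
python3 fit.py
python3 - <<'E'
from h import *
np.set_printoptions(precision=3,suppress=True)
# seen through / free parts of the stand: cream top ridge, front wall edges, cap outlines cast on face later
P=np.load("top0.npy");c=arm.calibration("top")
for nm,uv in dict(ridgeTL=(276,137),ridgeBL=(298,259),edgeTR=(343,140),edgeBR=(362,243),catch=(348,189),valve1=(269,183),valve2=(272,211)).items():print(nm,P[uv[1]-1:uv[1]+2,uv[0]-1:uv[0]+2].reshape(-1,3)[::4])
E
```

```text
top 5357 n [-0.1453  0.7555  0.6388] y [-0.982  -0.1888  0.    ] yaw -169.1146272883262 elev 50.29797786434182 len [-0.1372 -0.1351  0.1321  0.1335] up [0.0063 0.1536]
 hinge pt mid [0.5661 0.1034 0.178 ]
scene 6418 n [-0.1456  0.7579  0.6359] y [-0.9821 -0.1886  0.    ] yaw -169.12878814393443 elev 50.51514394059376 len [-0.1368 -0.1351  0.1319  0.1334] up [0.0076 0.1514]
 hinge pt mid [0.5679 0.1032 0.178 ]
ridgeTL [[0.75  0.174 0.   ]
 [0.747 0.171 0.001]
 [0.706 0.148 0.162]]
ridgeBL [[0.419 0.094 0.161]
 [0.401 0.102 0.002]
 [0.399 0.099 0.004]]
edgeTR [[ 0.74  -0.017  0.016]
 [ 0.74  -0.021  0.003]
 [ 0.738 -0.024 -0.   ]]
edgeBR [[ 0.451 -0.073  0.012]
 [ 0.448 -0.077  0.001]
 [ 0.445 -0.08  -0.002]]
catch [[ 0.593 -0.027  0.098]
 [ 0.591 -0.03   0.096]
 [ 0.589 -0.033  0.086]]
valve1 [[0.609 0.181 0.069]
 [0.608 0.18  0.056]
 [0.607 0.18  0.038]]
valve2 [[0.537 0.179 0.012]
 [0.534 0.175 0.017]
 [0.531 0.172 0.022]]
```

```bash
cat > plan.py <<'E'
from h import *
from scipy.spatial.transform import Rotation as Rn, Slerp
import sys,math
np.set_printoptions(precision=4,suppress=True)
ey=np.array([-.9821,-.1887,0]);xs=np.cross(ey,[0,0,1]);a=np.radians(35)
ex=np.cos(a)*xs+np.sin(a)*np.array([0,0,1]);n=np.cross(ex,ey)
O=np.array([.567,.1033,.178])-.085*ex-.024*n
def rot(tilt):  # tilt 35: tool z=-n; 0: straight down. tool y=-ey
    t=np.radians(tilt);z=np.sin(t)*xs-np.cos(t)*np.array([0,0,1]);return np.c_[np.cross(-ey,z),-ey,z]
def show():
    s=arm.state();R=s["tcp_rot"];tip=s["ee_pos"]+.173*R[:,2]-O
    print("t",round(s["time_s"],2),"tip s,t,h mm",np.round(1000*np.array([tip@ex,tip@ey,tip@n]),1),"tcp",s["ee_pos"],"ax.n",round(float(-R[:,2]@n),4),"F.n",round(float(s["ft_force"]@n),1),"F",np.round(s["ft_force"],1),"grip",round(s["grip_width"],2),"q",np.round(s["joint_pos"],2));return s
def to(st,tilt,N=None,p0=None,R0=None):
    s=arm.state();p=s["ee_pos"] if p0 is None else p0;R=s["tcp_rot"] if R0 is None else R0
    G=rot(tilt);tgt=O+ex*st[0]+ey*st[1]+n*st[2]-.173*G[:,2]
    w=(Rn.from_matrix(R).inv()*Rn.from_matrix(G)).as_rotvec()
    N=N or 5*math.ceil(max(np.linalg.norm(tgt-p)/.048,np.degrees(np.linalg.norm(w))/8)/5)
    d=(tgt-p)/N
    for k in range(N):
        Rk=R@Rn.from_rotvec(w*k/N).as_matrix();print(np.round(np.r_[Rk.T@d/.2,np.degrees(w)/N/60],3).tolist())
    return tgt,G
if __name__=="__main__":
    show();v=[float(x) for x in sys.argv[1:]]
    if v:to(np.array(v[:3])/1000,v[3],int(v[4]) if len(v)>4 else None)
E
python3 plan.py -- 2>/dev/null; python3 plan.py -5 85 70 35
```

```text
t 0.2 tip s,t,h mm [-365.9  487.8  404.7] tcp [ 0.1989 -0.566   0.4042] ax.n 0.8197 F.n -0.3 F [-0.7  0.3 -0.1] grip 1.0 q [-1.45  0.1   0.1   1.56 -0.    1.35]
t 0.2 tip s,t,h mm [-365.9  487.8  404.7] tcp [ 0.1989 -0.566   0.4042] ax.n 0.8197 F.n -0.3 F [-0.7  0.3 -0.1] grip 1.0 q [-1.45  0.1   0.1   1.56 -0.    1.35]
[0.152, -0.108, 0.033, 0.028, 0.032, -0.088]
[0.16, -0.093, 0.041, 0.028, 0.032, -0.088]
[0.166, -0.077, 0.049, 0.028, 0.032, -0.088]
[0.171, -0.06, 0.057, 0.028, 0.032, -0.088]
[0.173, -0.042, 0.064, 0.028, 0.032, -0.088]
[0.174, -0.024, 0.071, 0.028, 0.032, -0.088]
[0.173, -0.006, 0.077, 0.028, 0.032, -0.088]
[0.17, 0.012, 0.083, 0.028, 0.032, -0.088]
[0.165, 0.03, 0.088, 0.028, 0.032, -0.088]
[0.159, 0.047, 0.092, 0.028, 0.032, -0.088]
[0.151, 0.064, 0.095, 0.028, 0.032, -0.088]
[0.141, 0.08, 0.098, 0.028, 0.032, -0.088]
[0.129, 0.095, 0.1, 0.028, 0.032, -0.088]
[0.116, 0.11, 0.101, 0.028, 0.032, -0.088]
[0.102, 0.123, 0.102, 0.028, 0.032, -0.088]
```

```bash
python3 -m crank '[[0.152,-0.108,0.033,0.028,0.032,-0.088,-1],[0.16,-0.093,0.041,0.028,0.032,-0.088,-1],[0.166,-0.077,0.049,0.028,0.032,-0.088,-1],[0.171,-0.06,0.057,0.028,0.032,-0.088,-1],[0.173,-0.042,0.064,0.028,0.032,-0.088,-1]]' 60 
python3 -m crank '[[0.174,-0.024,0.071,0.028,0.032,-0.088,-1],[0.173,-0.006,0.077,0.028,0.032,-0.088,-1],[0.17,0.012,0.083,0.028,0.032,-0.088,-1],[0.165,0.03,0.088,0.028,0.032,-0.088,-1],[0.159,0.047,0.092,0.028,0.032,-0.088,-1]]'
python3 plan.py -5 85 70 35
```

```text
time_s: 0.7
ee_pos: [0.3067, -0.4121, 0.3714]
tcp_rot: [[0.688, 0.723, 0.061], [0.699, -0.683, 0.212], [0.195, -0.103, -0.975]]
ft_force: [-0.0, 0.7, -0.3]
grip_width: 0.147
finger_force: 0.0
time_s: 1.2
ee_pos: [0.4137, -0.2592, 0.3384]
tcp_rot: [[0.285, 0.958, 0.018], [0.869, -0.266, 0.417], [0.405, -0.103, -0.909]]
ft_force: [0.5, -0.9, -0.5]
grip_width: 0.002
finger_force: 0.0
t 1.2 tip s,t,h mm [-123.5  202.2  173.9] tcp [ 0.4137 -0.2592  0.3384] ax.n 0.9774 F.n 0.1 F [ 0.5 -0.9 -0.5] grip 0.0 q [-0.9  -0.01 -0.18  1.74  0.28  0.91]
[0.148, 0.066, 0.094, 0.027, 0.031, -0.086]
[0.138, 0.082, 0.097, 0.027, 0.031, -0.086]
[0.127, 0.097, 0.099, 0.027, 0.031, -0.086]
[0.115, 0.11, 0.1, 0.027, 0.031, -0.086]
[0.101, 0.123, 0.1, 0.027, 0.031, -0.086]
```

Tracking well.

```bash
python3 -m crank '[[0.148,0.066,0.094,0.027,0.031,-0.086,-1],[0.138,0.082,0.097,0.027,0.031,-0.086,-1],[0.127,0.097,0.099,0.027,0.031,-0.086,-1],[0.115,0.11,0.1,0.027,0.031,-0.086,-1],[0.101,0.123,0.1,0.027,0.031,-0.086,-1]]'
python3 plan.py -5 85 40 35
python3 - <<'E'
from h import *
for n in("wrist","top"):
    c=arm.calibration(n);p,d=arm.camera(n);cv2.imwrite(f"pics/{n}2.png",p);np.savez(n+"2.npz",P=cloud(c,d),**c)
E
```

```text
time_s: 1.7
ee_pos: [0.5217, -0.1091, 0.3054]
tcp_rot: [[-0.154, 0.982, -0.111], [0.806, 0.189, 0.561], [0.572, -0.003, -0.82]]
ft_force: [1.3, 0.2, -0.6]
grip_width: -0.002
finger_force: 0.0
t 1.7 tip s,t,h mm [-6.  85.1 70.1] tcp [ 0.5217 -0.1091  0.3054] ax.n 1.0001 F.n -0.4 F [ 1.3  0.2 -0.6] grip -0.0 q [-0.56  0.2  -0.05  1.77  0.43  0.72]
[0.001, -0.0, 0.03, -0.001, 0.0, -0.0]
[0.001, -0.0, 0.03, -0.001, 0.0, -0.0]
[0.001, -0.0, 0.03, -0.001, 0.0, -0.0]
[0.001, -0.0, 0.03, -0.001, 0.0, -0.0]
[0.001, -0.0, 0.03, -0.001, 0.0, -0.0]
```

View pics/wrist2.png

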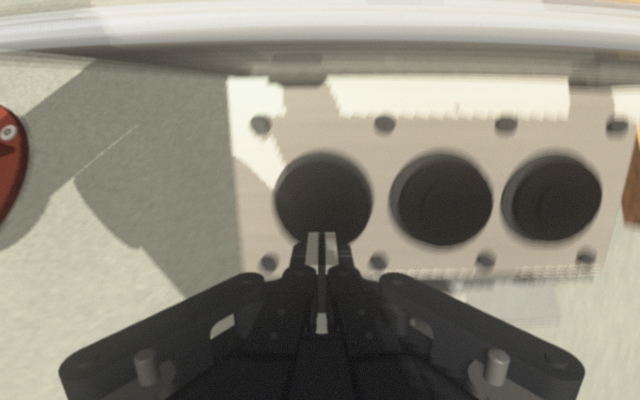

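The wrist view shows the caps at about (323,197), (441,199) and (552,197), with clear access; the guard is the band across the top of the picture. I'll check the cap positions against the stand frame.

```bash
python3 - <<'E'
from plan import *
z=np.load("wrist2.npz");P=z["P"]-O;S=np.stack([P@ex,P@ey,P@n],-1)*1000
g=cv2.imread("pics/wrist2.png").max(2)
for u,v in((323,180),(441,199),(552,197)):
    m=(g<70)&(S[...,2]>2)&(S[...,2]<40)&(np.abs(np.mgrid[:400,:640][1]-u)<58)&(np.mgrid[:400,:640][0]<250)
    q=S[m];top=q[q[:,2]>np.percentile(q[:,2],80)-2];print(m.sum(),"flange range",np.percentile(q,[1,50,99],axis=0).round(1).tolist(),"centre px h",S[v-2:v+3,u-2:u+3,2].mean())
for u,v in((300,100),(384,220),(500,220),(270,230)):print(u,v,S[v,u])
E
```

```text
5637 flange range [[-23.5, 53.2, 5.2], [4.0, 82.1, 22.9], [28.0, 112.0, 29.9]] centre px h 22.24112191636673
6152 flange range [[-26.0, -29.1, 5.7], [3.3, 3.5, 21.8], [28.4, 31.1, 28.8]] centre px h 27.579792214823527
5561 flange range [[-24.8, -112.7, 5.1], [4.1, -76.9, 17.8], [28.8, -52.4, 24.9]] centre px h 23.604862440258554
300 100 [69.2018 98.8163  2.9896]
384 220 [-16.3929  37.6261   2.1855]
500 220 [-15.9903 -50.3038   3.9682]
270 230 [-24.2257 123.1524   2.7983]
```

```bash
python3 -m crank '[[0.005,0,0.04,0,0,0,-1],[0,0,0.04,0,0,0,-1],[0,0,0.04,0,0,0,-1],[0,0,0.04,0,0,0,-1],[0,0,0.03,0,0,0,-1]]' >/dev/null; python3 plan.py
python3 -m crank '[[0,0,0.015,0,0,0,-1],[0,0,0.015,0,0,0,-1],[0,0,0.015,0,0,0,-1],[0,0,0.015,0,0,0,-1],[0,0,0.01,0,0,0,-1]]' >/dev/null; python3 plan.py
```

```text
t 2.3 tip s,t,h mm [-6.4 86.2 32.5] tcp [ 0.5162 -0.0883  0.2745] ax.n 1.0001 F.n 0.7 F [ 0.  -0.4  0.6] grip 0.0 q [-0.53  0.17 -0.13  1.7   0.44  0.76]
t 2.8 tip s,t,h mm [-6.2 86.  19.7] tcp [ 0.5151 -0.0808  0.2643] ax.n 1.0001 F.n 7.2 F [-3.1 -3.3  6.9] grip -0.0 q [-0.52  0.17 -0.15  1.67  0.45  0.77]
```

```bash
python3 -m crank '[[0,0,0.01,0,0,0,-1],[0,0,0.01,0,0,0,-1],[0,0,0.0,0,0,0,-1],[0,0,0.0,0,0,0,-1],[0,0,0,0,0,0,-1]]' >/dev/null; python3 plan.py
python3 -m crank '[[0,0,0.01,0,0,0,-1],[0,0,0.0,0,0,0,-1],[0,0,0.0,0,0,0,-1],[0,0,0.0,0,0,0,-1],[0,0,0,0,0,0,-1]]' >/dev/null; python3 plan.py
```

```text
t 3.3 tip s,t,h mm [-6.2 85.9 16.6] tcp [ 0.5148 -0.0789  0.2618] ax.n 1.0001 F.n 12.5 F [-5.  -6.9 11.2] grip 0.0 q [-0.52  0.17 -0.16  1.67  0.45  0.77]
t 3.8 tip s,t,h mm [-6.3 85.8 16.4] tcp [ 0.5147 -0.0786  0.2618] ax.n 1.0001 F.n 26.6 F [ -9.  -13.9  24.1] grip -0.0 q [-0.52  0.16 -0.16  1.67  0.45  0.77]
```

```bash
python3 -m crank '[[0,0,-0.05,0,0,0,-1],[0,0,-0.08,0,0,0,-1],[0,0.05,-0.08,0,0,0,-1],[0,0.08,0,0,0,0,-1],[0,0.08,0,0,0,0,-1]]' >/dev/null; python3 -m crank '[[0,0.08,0,0,0,0,-1],[0.01,0.08,0,0,0,0,-1],[0,0.055,0.03,0,0,0,-1],[0,0,0.03,0,0,0,-1],[0,0,0.0,0,0,0,-1]]' >/dev/null;python3 plan.py 0 0 18 35 5
```

```text
t 4.8 tip s,t,h mm [-4.5  1.6 41.5] tcp [ 0.6004 -0.0759  0.2829] ax.n 1.0001 F.n -1.6 F [-0.7  1.  -1.2] grip 0.0 q [-0.44  0.39  0.14  1.72  0.48  0.84]
[0.004, 0.001, 0.023, -0.001, 0.0, -0.001]
[0.004, 0.001, 0.023, -0.001, 0.0, -0.001]
[0.004, 0.001, 0.023, -0.001, 0.0, -0.001]
[0.004, 0.001, 0.023, -0.001, 0.0, -0.001]
[0.004, 0.001, 0.023, -0.001, 0.0, -0.001]
```

```bash
python3 -m crank '[[0,0,0.023,0,0,0,-1],[0,0,0.023,0,0,0,-1],[0,0,0.023,0,0,0,-1],[0,0,0.023,0,0,0,-1],[0,0,0.023,0,0,0,-1]]' >/dev/null; python3 plan.py
python3 -m crank '[[0,0,0.01,0,0,0,-1],[0,0,0.008,0,0,0,-1],[0,0,0,0,0,0,-1],[0,0,0,0,0,0,-1],[0,0,0,0,0,0,-1]]' >/dev/null; python3 plan.py
```

```text
t 5.3 tip s,t,h mm [-4.6  1.  20.4] tcp [ 0.5983 -0.0638  0.2658] ax.n 1.0001 F.n 8.0 F [-2.8 -4.9  6.8] grip -0.0 q [-0.43  0.38  0.1   1.67  0.48  0.86]
t 5.8 tip s,t,h mm [-4.6  1.  16.7] tcp [ 0.598  -0.0618  0.2627] ax.n 1.0001 F.n 6.1 F [-1.9 -3.1  5.6] grip -0.0 q [-0.42  0.38  0.09  1.67  0.48  0.86]
```

```bash
python3 -m crank '[[0,0,0.01,0,0,0,-1],[0,0,0.006,0,0,0,-1],[0,0,0,0,0,0,-1],[0,0,0,0,0,0,-1],[0,0,0,0,0,0,-1]]' >/dev/null; python3 plan.py
```

```text
t 6.3 tip s,t,h mm [-4.6  0.8 16.5] tcp [ 0.5978 -0.0614  0.2628] ax.n 1.0001 F.n 27.7 F [ -9.  -15.4  24.3] grip -0.0 q [-0.42  0.37  0.09  1.66  0.48  0.87]
```

Middle home. Now the far one.

```bash
python3 -m crank '[[0,0,-0.05,0,0,0,-1],[0,0,-0.08,0,0,0,-1],[0,0.05,-0.08,0,0,0,-1],[0,0.08,0,0,0,0,-1],[0,0.08,0,0,0,0,-1]]' >/dev/null; python3 -m crank '[[0,0.08,0,0,0,0,-1],[0.01,0.08,0,0,0,0,-1],[0,0.055,0.03,0,0,0,-1],[0,0,0.03,0,0,0,-1],[0,0,0.0,0,0,0,-1]]' >/dev/null;python3 plan.py; python3 -m crank '[[0,0,0.023,0,0,0,-1],[0,0,0.023,0,0,0,-1],[0,0,0.023,0,0,0,-1],[0,0,0.023,0,0,0,-1],[0,0,0.023,0,0,0,-1]]' >/dev/null; python3 plan.py
```

```text
t 7.3 tip s,t,h mm [ -2.9 -83.5  41.4] tcp [ 0.6837 -0.0585  0.2837] ax.n 1.0001 F.n 0.1 F [-0.1 -0.5 -0.2] grip 0.0 q [-0.37  0.62  0.45  1.76  0.5   0.92]
t 7.8 tip s,t,h mm [ -2.9 -84.1  20.2] tcp [ 0.6816 -0.0464  0.2665] ax.n 1.0001 F.n 7.6 F [-2.3 -4.8  6.2] grip -0.0 q [-0.35  0.61  0.4   1.71  0.51  0.94]
```

```bash
python3 -m crank '[[0,0,0.01,0,0,0,-1],[0,0,0.01,0,0,0,-1],[0,0,0.006,0,0,0,-1],[0,0,0,0,0,0,-1],[0,0,0,0,0,0,-1]]' >/dev/null; python3 plan.py
python3 -m crank '[[0,0,0.008,0,0,0,-1],[0,0,0,0,0,0,-1],[0,0,0,0,0,0,-1],[0,0,0,0,0,0,-1],[0,0,0,0,0,0,-1]]' >/dev/null; python3 plan.py
```

```text
t 8.3 tip s,t,h mm [ -2.9 -84.1  16.7] tcp [ 0.6811 -0.0443  0.2637] ax.n 1.0001 F.n 13.0 F [-4.5 -7.4 11.5] grip 0.01 q [-0.35  0.61  0.39  1.7   0.51  0.94]
t 8.8 tip s,t,h mm [ -2.9 -84.2  16.6] tcp [ 0.681  -0.0441  0.2638] ax.n 1.0001 F.n 22.7 F [ -7.7 -14.1  19. ] grip -0.0 q [-0.35  0.6   0.39  1.7   0.51  0.94]
```

```bash
python3 -c "
from plan import *
show();p,R=to(np.array([0,-.03,.21]),35,5);print();p,R=to(np.array([.13,0,.23]),0,10,p,R);print();to(np.array([.115,0,.145]),0,5,p,R)"
```

```text
t 8.8 tip s,t,h mm [ -2.9 -84.2  16.6] tcp [ 0.681  -0.0441  0.2638] ax.n 1.0001 F.n 22.7 F [ -7.7 -14.1  19. ] grip -0.0 q [-0.35  0.6   0.39  1.7   0.51  0.94]
[0.001, -0.054, -0.193, 0.0, 0.001, -0.001]
[0.001, -0.054, -0.193, 0.0, 0.001, -0.001]
[0.001, -0.054, -0.193, 0.0, 0.001, -0.001]
[0.001, -0.054, -0.193, 0.0, 0.001, -0.001]
[0.002, -0.054, -0.193, 0.0, 0.001, -0.001]

[0.115, -0.015, 0.006, -0.0, -0.058, 0.0]
[0.115, -0.015, -0.001, -0.0, -0.058, 0.0]
[0.114, -0.015, -0.008, -0.0, -0.058, 0.0]
[0.114, -0.015, -0.015, -0.0, -0.058, 0.0]
[0.113, -0.015, -0.022, -0.0, -0.058, 0.0]
[0.111, -0.015, -0.029, -0.0, -0.058, 0.0]
[0.109, -0.015, -0.036, -0.0, -0.058, 0.0]
[0.107, -0.015, -0.042, -0.0, -0.058, 0.0]
[0.104, -0.015, -0.049, -0.0, -0.058, 0.0]
[0.101, -0.015, -0.055, -0.0, -0.058, 0.0]

[0.036, -0.0, 0.078, 0.0, 0.0, 0.0]
[0.036, -0.0, 0.078, 0.0, 0.0, 0.0]
[0.036, -0.0, 0.078, 0.0, 0.0, 0.0]
[0.036, -0.0, 0.078, 0.0, 0.0, 0.0]
[0.036, -0.0, 0.078, 0.0, 0.0, 0.0]
```

```bash
python3 -m crank '[[0,0,-0.15,0,0,0,-1],[0,-0.05,-0.2,0,0,0,-1],[0,-0.07,-0.2,0,0,0,-1],[0,-0.07,-0.2,0,0,0,-1],[0,-0.07,-0.2,0,0,0,-1]]' >/dev/null; python3 - <<'E'
from plan import *
show()
c=arm.calibration("wrist");p,d=arm.camera("wrist");P=cloud(c,d)-O;S=np.stack([P@ex,P@ey,P@n],-1)*1000
g=p.max(2)
for t in(84,0,-84):
    r=np.hypot(S[...,0]-1,S[...,1]-t);for_=S[(r<17)&(S[...,2]<45)&(S[...,2]>0)];fl=S[(r>24)&(r<30)&(S[...,2]<45)&(S[...,2]>0)];print(t,len(for_),"top",np.median(for_[:,2]),"flange",np.median(fl[:,2]))
m=(abs(S[...,0])<60)&(abs(abs(S[...,1])-42)<4)&(abs(S[...,0])>35)&(S[...,2]<30);print("face",np.median(S[m][:,2]))
cv2.imwrite("pics/w3.png",p)
to(np.array([.13,0,.23]),0,10)
E
```

```text
t 9.3 tip s,t,h mm [ -1.9 -31.7 204.6] tcp [ 0.6501 -0.1594  0.418 ] ax.n 1.0001 F.n 0.3 F [ 0.6 -0.4 -0. ] grip -0.0 q [-0.52  0.65  0.72  2.07  0.45  0.76]
84 723 top 16.966212182973763 flange 10.394283883026684
0 723 top 17.21148381536087 flange 10.64717753685853
-84 735 top 17.191033881151025 flange 10.740910714272333
face 6.42980235851101
[0.115, -0.016, 0.005, 0.0, -0.058, -0.001]
[0.115, -0.015, -0.002, 0.0, -0.058, -0.001]
[0.115, -0.015, -0.009, 0.0, -0.058, -0.001]
[0.114, -0.015, -0.015, 0.0, -0.058, -0.001]
[0.113, -0.015, -0.022, 0.0, -0.058, -0.001]
[0.111, -0.015, -0.029, 0.0, -0.058, -0.001]
[0.11, -0.015, -0.036, 0.0, -0.058, -0.001]
[0.107, -0.015, -0.042, 0.0, -0.058, -0.001]
[0.104, -0.015, -0.049, 0.0, -0.058, -0.001]
[0.101, -0.015, -0.055, 0.0, -0.058, -0.001]
```

```bash
python3 -m crank '[[0.115,-0.016,0.005,0,-0.058,0,-1],[0.115,-0.015,-0.002,0,-0.058,0,-1],[0.115,-0.015,-0.009,0,-0.058,0,-1],[0.114,-0.015,-0.015,0,-0.058,0,-1],[0.113,-0.015,-0.022,0,-0.058,0,-1]]'>/dev/null; python3 plan.py 130 0 230 0 5
```

```text
t 9.85 tip s,t,h mm [ 61.7 -17.5 205.5] tcp [ 0.6175 -0.0648  0.4785] ax.n 0.9528 F.n 0.5 F [-0.5 -0.1  0.6] grip 0.0 q [-0.37  0.31  0.46  1.88  0.25  0.99]
[0.109, -0.018, -0.036, -0.001, -0.058, -0.001]
[0.107, -0.018, -0.043, -0.001, -0.058, -0.001]
[0.104, -0.018, -0.049, -0.001, -0.058, -0.001]
[0.101, -0.018, -0.055, -0.001, -0.058, -0.001]
[0.097, -0.018, -0.061, -0.001, -0.058, -0.001]
```

```bash
python3 -m crank '[[0.109,-0.018,-0.036,0,-0.058,0,-1],[0.107,-0.018,-0.043,0,-0.058,0,-1],[0.104,-0.018,-0.049,0,-0.058,0,-1],[0.101,-0.018,-0.055,0,-0.058,0,-1],[0.097,-0.018,-0.061,0,-0.058,0,-1]]'>/dev/null; python3 plan.py
python3 -m crank '[[0.036,0,0.078,0,0,0,-1],[0.036,0,0.078,0,0,0,-1],[0.036,0,0.078,0,0,0,-1],[0.036,0,0.078,0,0,0,-1],[0.036,0,0.078,0,0,0,-1]]'>/dev/null
cat >> plan.py <<'E'
def arc(th0,th1,ti0,ti1,N,pen=0,r=.125):
    s=arm.state();p,R=s["ee_pos"],s["tcp_rot"]
    for k in range(1,N+1):
        th=np.radians(th0+(th1-th0)*k/N);ti=ti0+(ti1-ti0)*k/N
        nn=np.cos(th)*n+np.sin(th)*ex;u=-np.cos(th)*ex+np.sin(th)*n;G=rot(ti)
        st=O+.085*ex+.024*n+r*u+nn*(.0025-pen+.011*np.linalg.norm(np.cross(nn,G[:,2])))
        t=st-.173*G[:,2];w=(Rn.from_matrix(R).inv()*Rn.from_matrix(G)).as_rotvec()
        print(round(np.degrees(th)),np.round(np.r_[R.T@(t-p)/.2,np.degrees(w)/60],3).tolist());p,R=t,G
E
python3 plan.py;python3 -c "
from plan import *
arc(100,80,0,0,5);"
```

```text
t 10.35 tip s,t,h mm [129.9   0.3 230.3] tcp [0.5826 0.0236 0.5457] ax.n 0.8183 F.n 0.2 F [0.4 0.1 0.3] grip 0.0 q [-0.18  0.14  0.4   1.83 -0.    1.2 ]
t 10.85 tip s,t,h mm [114.    0.4 144.6] tcp [0.5759 0.0586 0.4664] ax.n 0.8197 F.n -0.0 F [0.3 1.  0.6] grip 0.0 q [-0.12  0.07  0.17  1.68 -0.    1.26]
96 [-0.022, -0.001, 0.001, -0.004, -0.001, -0.003]
92 [-0.041, -0.0, 0.02, 0.0, 0.0, 0.0]
88 [-0.04, 0.0, 0.023, 0.0, 0.0, 0.0]
84 [-0.038, 0.0, 0.026, 0.0, 0.0, 0.0]
80 [-0.036, 0.0, 0.029, 0.0, 0.0, 0.0]
```

```bash
python3 -m crank '[[-0.022,0,0.001,0,0,0,-1],[-0.041,0,0.02,0,0,0,-1],[-0.04,0,0.023,0,0,0,-1],[-0.038,0,0.026,0,0,0,-1],[-0.036,0,0.029,0,0,0,-1]]';python3 plan.py;python3 -c "
from plan import *
arc(80,48,0,14,5);"
```

```text
time_s: 11.35
ee_pos: [0.5829, 0.0221, 0.4476]
tcp_rot: [[-0.185, 0.983, -0.003], [0.983, 0.185, -0.0], [0.0, -0.003, -1.0]]
ft_force: [0.5, 0.8, 0.3]
grip_width: 0.0
finger_force: 0.5
t 11.35 tip s,t,h mm [ 72.7   0.3 150.6] tcp [0.5829 0.0221 0.4476] ax.n 0.8195 F.n -0.1 F [0.5 0.8 0.3] grip 0.0 q [-0.19  0.07  0.14  1.64 -0.    1.2 ]
74 [-0.086, -0.001, 0.056, -0.003, 0.046, -0.004]
67 [-0.091, 0.0, 0.055, 0.0, 0.047, -0.0]
61 [-0.088, -0.0, 0.058, 0.0, 0.047, 0.0]
54 [-0.084, 0.0, 0.061, 0.0, 0.047, 0.0]
48 [-0.08, -0.0, 0.064, -0.0, 0.047, -0.0]
```

```bash
python3 -m crank '[[-0.043,0,0.028,0,0.023,0,-1],[-0.045,0,0.028,0,0.023,0,-1],[-0.045,0,0.028,0,0.023,0,-1],[-0.045,0,0.028,0,0.023,0,-1],[-0.044,0,0.029,0,0.023,0,-1]]'>/dev/null;python3 plan.py;python3 -c "
from plan import *
arc(64,32,7,21,10);"
```

```text
t 11.85 tip s,t,h mm [ 38.1   0.7 138.5] tcp [ 0.5906 -0.0198  0.4166] ax.n 0.8836 F.n -0.6 F [0.4 1.4 0.1] grip 0.0 q [-0.28  0.12  0.13  1.64  0.11  1.1 ]
61 [-0.046, 0.001, 0.021, -0.003, 0.022, -0.003]
58 [-0.043, -0.0, 0.03, 0.0, 0.023, 0.0]
54 [-0.042, 0.0, 0.03, 0.0, 0.023, 0.0]
51 [-0.041, -0.0, 0.031, -0.0, 0.023, -0.0]
48 [-0.04, 0.0, 0.032, -0.0, 0.023, -0.0]
45 [-0.039, 0.0, 0.032, 0.0, 0.023, 0.0]
42 [-0.038, 0.0, 0.033, -0.0, 0.023, -0.0]
38 [-0.036, 0.0, 0.033, -0.0, 0.023, 0.0]
35 [-0.035, 0.0, 0.034, 0.0, 0.023, -0.0]
32 [-0.034, 0.0, 0.034, -0.0, 0.023, -0.0]
```

```bash
cat > gv.py <<'E'
from plan import *
# guard angle from depth on the rim ends (|t| 95..133), any camera
for nm in("scene","top"):
    c=arm.calibration(nm);p,d=arm.camera(nm);P=cloud(c,d)-O;s,t,h=P@ex-.085,P@ey,P@n-.024
    r=np.hypot(s,h);th=np.degrees(np.arctan2(h,-s))
    for lo,hi in((-.132,-.09),(.09,.132)):
        m=(t>lo)&(t<hi)&(r>.06)&(r<.147)&(th>-8);hh,e=np.histogram(th[m],bins=np.arange(-8,120,2));k=hh.argmax();print(nm,lo,"theta~",e[k]+1,hh[k],m.sum())
cv2.imwrite("pics/g%d.png"%int(arm.state()["time_s"]*100),p)
E
python3 gv.py
```

```text
scene -0.132 theta~ 65 445 641
scene 0.09 theta~ 65 464 681
top -0.132 theta~ 63 395 601
top 0.09 theta~ -7 0 0
```

The guard is following (θ≈64°). I'll continue.

```bash
python3 -m crank '[[-0.046,0,0.021,0,0.022,0,-1],[-0.043,0,0.03,0,0.023,0,-1],[-0.042,0,0.03,0,0.023,0,-1],[-0.041,0,0.031,0,0.023,0,-1],[-0.04,0,0.032,0,0.023,0,-1]]'>/dev/null;python3 plan.py
python3 -m crank '[[-0.039,0,0.032,0,0.023,0,-1],[-0.038,0,0.033,0,0.023,0,-1],[-0.036,0,0.033,0,0.023,0,-1],[-0.035,0,0.034,0,0.023,0,-1],[-0.034,0,0.034,0,0.023,0,-1]]'>/dev/null;python3 plan.py;python3 -c "
from plan import *
arc(32,10,21,35,10);"; python3 gv.py
```

```text
t 12.45 tip s,t,h mm [  6.4   1.  121.7] tcp [ 0.5972 -0.0559  0.3809] ax.n 0.9331 F.n 1.0 F [0.5 0.4 1.5] grip 0.0 q [-0.36  0.18  0.13  1.65  0.21  1.01]
t 12.95 tip s,t,h mm [-18.4   1.   95.5] tcp [ 0.6018 -0.0806  0.3389] ax.n 0.9695 F.n -0.1 F [0.1 0.9 0.5] grip -0.0 q [-0.41  0.26  0.13  1.66  0.3   0.94]
30 [-0.03, 0.003, 0.024, -0.003, 0.027, -0.004]
28 [-0.029, -0.0, 0.024, -0.0, 0.023, -0.0]
25 [-0.029, 0.0, 0.024, 0.0, 0.023, -0.0]
23 [-0.028, 0.0, 0.024, -0.0, 0.023, 0.0]
21 [-0.028, 0.0, 0.024, -0.0, 0.023, -0.0]
19 [-0.028, -0.0, 0.024, 0.0, 0.023, 0.0]
17 [-0.027, -0.0, 0.024, 0.0, 0.023, 0.0]
14 [-0.027, 0.0, 0.024, -0.0, 0.023, -0.0]
12 [-0.027, -0.0, 0.024, 0.0, 0.023, 0.0]
10 [-0.026, 0.0, 0.025, 0.0, 0.023, -0.0]
scene -0.132 theta~ 33 352 528
scene 0.09 theta~ 33 390 557
top -0.132 theta~ 31 328 628
top 0.09 theta~ 31 272 556
```

```bash
python3 -m crank '[[-0.03,0.003,0.024,-0.003,0.027,-0.004,-1],[-0.029,0,0.024,0,0.023,0,-1],[-0.029,0,0.024,0,0.023,0,-1],[-0.028,0,0.024,0,0.023,0,-1],[-0.028,0,0.024,0,0.023,0,-1]]'>/dev/null;python3 plan.py
python3 -m crank '[[-0.028,0,0.024,0,0.023,0,-1],[-0.027,0,0.024,0,0.023,0,-1],[-0.027,0,0.024,0,0.023,0,-1],[-0.027,0,0.024,0,0.023,0,-1],[-0.026,0,0.025,0,0.023,0,-1]]'>/dev/null;python3 plan.py;python3 -c "
from plan import *
arc(10,0,35,35,10,r=.128);"; python3 gv.py
```

```text
t 13.55 tip s,t,h mm [-30.   -0.1  73.7] tcp [ 0.6055 -0.0968  0.3055] ax.n 0.9925 F.n 0.1 F [-0.3  0.6  0.5] grip -0.0 q [-0.45  0.35  0.16  1.69  0.38  0.87]
t 14.05 tip s,t,h mm [-37.9  -0.1  50.4] tcp [ 0.6075 -0.1075  0.2711] ax.n 1.0001 F.n 1.5 F [ 0.2 -0.9  1.2] grip -0.0 q [-0.48  0.45  0.19  1.72  0.46  0.8 ]
9 [-0.017, -0.0, 0.011, 0.0, 0.003, 0.0]
8 [-0.002, 0.0, 0.012, 0.0, 0.0, 0.0]
7 [-0.002, -0.0, 0.012, 0.0, 0.0, 0.0]
6 [-0.002, 0.0, 0.012, 0.0, 0.0, 0.0]
5 [-0.001, 0.0, 0.012, 0.0, 0.0, 0.0]
4 [-0.001, -0.0, 0.012, 0.0, 0.0, 0.0]
3 [-0.001, 0.0, 0.012, 0.0, 0.0, 0.0]
2 [-0.001, 0.0, 0.012, 0.0, 0.0, 0.0]
1 [-0.001, -0.0, 0.012, 0.0, 0.0, 0.0]
0 [-0.0, 0.0, 0.012, 0.0, 0.0, 0.0]
scene -0.132 theta~ 11 254 384
scene 0.09 theta~ 11 294 399
top -0.132 theta~ 11 347 511
top 0.09 theta~ 11 361 540
```

```bash
python3 -m crank '[[-0.01,0,0.012,0,0,0,-1],[0,0,0.012,0,0,0,-1],[0,0,0.012,0,0,0,-1],[0,0,0.012,0,0,0,-1],[0,0,0.012,0,0,0,-1]]'>/dev/null;python3 plan.py
python3 -m crank '[[0,0,0.01,0,0,0,-1],[0,0,0.01,0,0,0,-1],[0,0,0.01,0,0,0,-1],[0,0,0,0,0,0,-1],[0,0,0.0,0,0,0,-1]]'>/dev/null;python3 plan.py
```

```text
t 14.65 tip s,t,h mm [-39.8  -0.4  39.5] tcp [ 0.6067 -0.1024  0.2614] ax.n 1.0001 F.n 14.3 F [-1.7 -7.7 12.5] grip 0.0 q [-0.48  0.44  0.17  1.7   0.46  0.81]
t 15.15 tip s,t,h mm [-39.8  -0.2  32.8] tcp [ 0.6059 -0.0987  0.2558] ax.n 1.0001 F.n 0.4 F [-0.1 -0.4  0.2] grip 0.0 q [-0.47  0.44  0.15  1.69  0.47  0.81]
```

```bash
python3 -m crank '[[0,0,0.01,0,0,0,-1],[0,0,0.01,0,0,0,-1],[0,0,0.005,0,0,0,-1],[0,0,0,0,0,0,-1],[0,0,0,0,0,0,-1]]'>/dev/null;python3 plan.py
```

```text
t 15.65 tip s,t,h mm [-39.9  -0.2  28.7] tcp [ 0.6054 -0.0964  0.2525] ax.n 1.0001 F.n 10.9 F [-1.1 -6.3  9.2] grip -0.01 q [-0.47  0.44  0.14  1.68  0.47  0.81]
```

Touching the shut guard at its stop height. A firmer nudge, then release and check.

```bash
python3 -m crank '[[0,0,0.008,0,0,0,-1],[0,0,0,0,0,0,-1],[0,0,0,0,0,0,-1],[0,0,0,0,0,0,-1],[0,0,0,0,0,0,-1]]'>/dev/null;python3 plan.py
python3 -m crank '[[0,0,-0.05,0,0,0,-1],[0,0,-0.15,0,0,0,-1],[0,0,-0.2,0,0,0,-1],[-0.1,0,-0.2,0,0,0,-1],[-0.1,0,-0.2,0,0,0,-1]]'>/dev/null
python3 -m crank '[[-0.2,0,-0.05,0,0,0,-1],[-0.2,0,0,0,0,0,-1],[-0.1,0,0,0,0,0,-1],[0,0,0,0,0,0,-1],[0,0,0,0,0,0,-1]]'>/dev/null;python3 plan.py; python3 gv.py; ls -t pics|head -1; python3 -c "
import cv2;from h import arm
p,d=arm.camera('top');q,d=arm.camera('scene')
cv2.imwrite('pics/end.png',p)
cv2.imwrite('pics/ends.png',q)"
```

```text
t 16.15 tip s,t,h mm [-39.9  -0.3  28.5] tcp [ 0.6053 -0.0962  0.2525] ax.n 1.0001 F.n 19.7 F [ -5.7 -11.1  17.1] grip 0.0 q [-0.47  0.43  0.14  1.68  0.47  0.82]
t 17.15 tip s,t,h mm [-178.7   -0.1  196.3] tcp [ 0.6451 -0.3028  0.3099] ax.n 1.0001 F.n 0.1 F [0.  0.3 0.4] grip -0.0 q [-0.69  0.89  0.86  2.03  0.37  0.6 ]
scene -0.132 theta~ 3 153 313
scene 0.09 theta~ 1 166 326
top -0.132 theta~ 3 230 456
top 0.09 theta~ 3 245 482
g1725.png
```

View pics/ends.png

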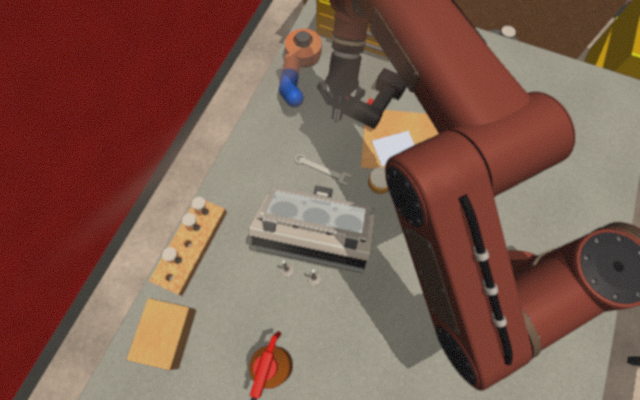

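View pics/end.png

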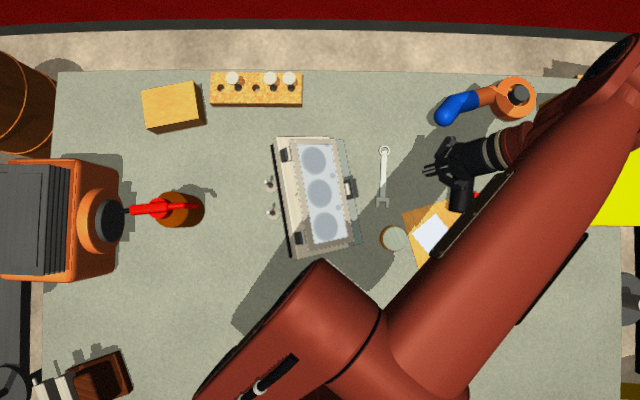

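The scene view shows the guard lying shut at about (315,212). The top view shows it shut at about (320,190). The spanner, tin, valves, sprayer and drill are where they were, and the arm is clear of everything.

```bash
python3 -c "
from bench import arm
print(arm.sign_off())"
```

```text
the job is handed in; nothing more can be done
None
```

I pressed all three caps fully home with the guard open, then swung the guard down and snapped it shut past the catch (it still read shut after release); nothing else on the bench moved, the arm is clear, and the job is handed in at about 17 s.

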